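# Set the thaw timer in the vaccine store

### The arm

A 6-joint arm with a two-finger parallel gripper is mounted at the origin on the work surface. World frame = base frame: x ahead of the robot, y to its left, z up, the work surface at z = 0. Lengths are in m, angles in rad, forces in N, time in s.
With the tool pointing down it reaches from about 0.35 to 0.775 m from the base axis. Payload 5.5 kg.
Tool frame: the origin (TCP) lies between the finger pads; the fingertips stand 19 mm ahead of it and the grasp point (between the pads) is the TCP; z points along the fingers, y is the direction in which the jaws open and shut (so a half turn about z gives the same grasp; the last joint's range is limited). The gripper opens to 85 mm and grips with 20 to 120 N. Pads are 22 mm wide; open, the fingers measure 114 mm over their backs; the gripper's body (76 mm by 85 mm) begins 54 mm behind the grasp point. The pads swing forward as they close: fully open they stand 13 mm farther back than shut.
Start: joints at [-1.456, 0.313, 0.046, 1.304, 0, 1.431], TCP at [0.145, -0.556, 0.25] pointing down, gripper open.
Joint ranges: [-2.76, 2.76], [-0.86, 1.69], [-1.03, 1.26], [-2.2, 2.34], [-1.47, 1.5], [-3.14, 3.14]. Speed limits (rad/s): [2.57, 2.57, 3.14, 3.14, 3.14, 3.14].

### API

Orientations are given as a unit quaternion [w, x, y, z].
In Python, from workcell import get_state, cams, workorder gives the robot as it stands.
- The arm moves only by the tool play_rows, never from a script. Its argument "series" is text: rows parted by semicolons, each of 7 numbers parted by spaces: the opening in per cent of the stroke, from 0 (shut) to 100 (fully open), then the shift along the tool's x, y, z in cm, then the turn, a rotation vector about the tool's x, y, z in degrees. A call has 1 to 12 rows; each row shifts and turns the commanded pose from where the row before left it, along the tool's axes as they then stand; what a row does not reach is not made up. A row lasts 1/8 s, in which the tool goes at most 62.5 mm and 10.7 degrees, less where a joint would pass 70% of its speed; a pose out of reach is approached as far as the arm can. A call with a gripper value outside its range is refused whole. The fingers move at their own pace and stop on an object; "newtons" is the grip in N (left out, the last holds). Time passes only in rows, so rows that do not move let the fingers close. It gives the time, the measured TCP pose, the force and the opening at its end, in the units of the state.
- get_state(): the state, without advancing time (a new reading comes with each control period).
- cams.read_camera(name): name is "scene" or "top" or "wrist"; returns the picture (420x560x3 uint8, red, green, blue); there is no depth.
- cams.get_calibration(name): a dict with "fx", "fy", "cx", "cy" (pixels), "rvec" (rotation vector, rad) and "tvec" (3), from world to camera coordinates, as OpenCV has them. Camera axes: x right, y down, z forward; pixel columns grow to the right and rows downward; lengths in m; the calibration is good to about 2 mm. A picture is of the moment at which its call begins: read the wrist's pose just before it. get_calibration takes no time and is no camera call; for the wrist camera it gives the pose at the moment of the call.
- workorder.hand_in(): hands the job in, once; it reports no verdict.
The state is a dict: "clock": time; "joint_pos": joint angles; "qvel": joint speeds; "tau": joint torques, N m; "tcp_pos": TCP position; "orientation": TCP orientation; "wrist_force": force on the tool from outside, world axes, zero at the start; "ft_torque": the same for the moment, N m; "finger_gap": finger opening in m.
Only numpy, scipy, OpenCV 4.12 (cv2) and the standard library are available. Lean on these libraries where they do the work, as an engineer would, in place of code of your own. Each camera call takes 0.05 s, during which the arm holds its last target.

### The job

Set the bell timer for the vials: wind its blue knob clockwise until the pointer is clearly past the red top mark, then turn it back down and leave the pointer at the yellow tab on the rim, and let go. Keep the knob pressed in all the time that the pointer turns (turning it unpressed grinds the clutch), but press and squeeze it gently, and leave the vials and everything else on the bench where they are.

Things in the scene. Friction and masses are not known exactly. Their poses are not given: they have to be found in the camera images.
- timer: bell timer: grey drum 130 mm across (136 mm at the foot; steel feet 12 mm high reach 84 mm from the axis along its own +x and -x), 40 mm high, fixed to the bench; origin at the centre of its underside, z up. White face with a tick per minute, 0.1 rad apart, minutes growing clockwise seen from above; minute 40 is the broad red top mark, towards its own +x
- knob: the timer's blue knob; origin on the vertical turning axis, 46 mm above the bench while not pressed. Round skirt 80 mm across, upper face 12 mm above the origin, carries a round grip 42 mm across, 32 mm high. Has 0.2 rad of free play before it drags the pointer, at each change of direction. All contact forces on it added up (squeeze of both pads, pressing) must stay under 60 N
- knob_grip (a point): centre of the knob's round grip, on the axis, 28 mm above the knob's origin (16 mm above the skirt, 16 mm below the top). Take it here from above; fingertips may rest on the skirt to press it down. Winding up takes up to 0.25 N m, turning back about 0.1 N m; pad friction varies and a weak grip slips; about 15 N of grip is enough
- press (a joint): how far the knob is pushed in, m: 0 is up, 0.006 is fully in. A spring pushes it up with 3 N at 0 and 9 N fully in. Must be over 0.0025 (5.5 N) whenever the pointer turns
- dial (a joint): the pointer's reading, rad, 0.1 rad per minute, growing clockwise seen from above: 0 at minute 0, 4.0 at the red top mark, firm stop at 4.25. It stays where it is left. Past the top mark means over 4.05
- pointer_tip (a point): tip of the black pointer that lies close over the face below the knob, 50 mm from the axis, 43 mm above the bench
- tab_mark (a point): the place on the face just inside the yellow tab (8 mm wide, clipped on the rim), 50 mm from the axis, 43 mm above the bench: the pointer's tip belongs here. It lies between minutes 20 and 29
- vial_a: loose glass vial with a blue cap, 24 mm across, 48 mm high, beside the timer; origin at the centre of its underside; leave it alone
- vial_b: loose glass vial with a red cap, same size, beside the timer; leave it alone
- carton: loose white carton with a green band, 50 x 70 x 50 mm, beside the timer; origin at the centre of its underside; leave it alone
- dish: loose pulp kidney dish about 120 x 220 x 37 mm; origin at the centre of its underside; leave it alone
- gel: loose gel bottle 60 mm across, 150 mm high; leave it alone
- cup: loose white cup 70 mm across, 80 mm high; leave it alone
- marker: loose black marker pen 120 mm long, 14 mm thick; leave it alone
There are look-alikes about, which are no part of the job. There is more than one size of the timer; the one meant has the size given above.

How it is judged:
On the way, in this order (a step that is already met when the one before it is completed fails the run):
1. the pointer has been wound past the red top mark (value of joint dial above 4.05 rad), for 0.1 s.
2. the pointer is back down at the yellow tab (horizontal distance between pointer_tip and tab_mark below 0.005 m), for 0.2 s.
At the end, for the whole second after the job is handed in: The pointer's tip rests within 5 mm (one minute) of the place inside the yellow tab, the knob is up again (horizontal distance between pointer_tip and tab_mark below 0.005 m and velocity of joint dial between -0.05 and 0.05 rad/s and value of joint press below 0.001 m); the robot touches nothing.
It fails at once if the pointer turned (faster than 0.15 rad/s) while the knob was pressed in less than 2.5 mm ((velocity of joint dial above 0.15 rad/s or velocity of joint dial below -0.15 rad/s) and value of joint press below 0.0025 m).
It fails at once if the knob was pressed or squeezed with more than 60 N in all (contact force between knob and anything else above 60 N).
It fails at once if a thing on the bench was moved more than 20 mm (distance of any of vial_a, vial_b, carton, dish, gel, cup, marker from where it was at the start of the episode above 0.02 m).
It also fails if it takes over 64 s, if anything falls off the work surface, if the arm or the gripper's body presses on something with over 40 N, if the wrist force passes 120 N, or if a joint passes its speed limit or range.

## Working session

There is one attempt and no reset: what is moved stays moved. The work goes in short steps, Python scripts to look and compute and a tool call to move; the robot and the scene stay as the last step left them, time stands still between calls to the robot, and variables do not carry over. Pictures are saved under pics/ and viewed, and the job is handed in when it is done.

Besides the shell and the picture viewer there is one more tool, called as name(argument=value, ...) on one line, values as JSON. play_rows: Moves the arm, as the interface text tells. Its arguments: {"type":"object","properties":{"series":{"type":"string"},"newtons":{"type":"number"}},"required":["series"]}

```bash
mkdir -p pics
python3 - <<'E'
from workcell import get_state, cams
import cv2
print(get_state())
for n in ("scene","top","wrist"):
    print(n,cams.get_calibration(n))
    cv2.imwrite(f"pics/{n}0.png",cams.read_camera(n)[:,:,::-1])
E
```

```text
{'clock': 0.0, 'joint_pos': array([-1.45563852e+00,  3.14004808e-01,  4.49691328e-02,  1.30362035e+00,
        1.20545115e-05,  1.43119768e+00]), 'qvel': array([-5.14380809e-04, -7.47302569e-04,  6.29702575e-05,  1.93568395e-04,
        1.62266695e-03, -8.62894323e-04]), 'tau': array([ 3.25236499e-05, -4.80626750e+01,  2.98533851e+01,  1.95334491e-02,
       -1.26946256e-04, -3.53147335e-06]), 'tcp_pos': array([ 0.14484357, -0.55595224,  0.24940232]), 'orientation': array([-9.29707799e-04,  9.91897929e-01,  1.27033987e-01,  1.73896862e-05]), 'wrist_force': array([ 0.57303178, -0.21253674,  0.49486545]), 'ft_torque': array([ 0.04019215,  0.02215233, -0.00034528]), 'finger_gap': 0.08531055302248088}
scene {'fx': 390.6010776494126, 'fy': 390.6010776494126, 'cx': 286.3619831519321, 'cy': 211.37502895353114, 'rvec': array([ 2.19981256,  0.87312912, -0.39825656]), 'tvec': array([-0.39806921, -0.17529823,  1.19335874])}
top {'fx': 517.8126678500532, 'fy': 517.8126678500532, 'cx': 274.846588937762, 'cy': 204.05067206096294, 'rvec': array([ 2.12520269, -2.13105148,  0.22562747]), 'tvec': array([-0.01257296,  0.54305479,  1.27042681])}
wrist {'fx': 297.4881716258729, 'fy': 297.4881716258729, 'cx': 280.3236670184988, 'cy': 208.31920811788885, 'rvec': array([-2.27555128,  1.76104264,  0.28521017]), 'tvec': array([-0.57368629, -0.03902704,  0.38018852])}
```

View pics/scene0.png

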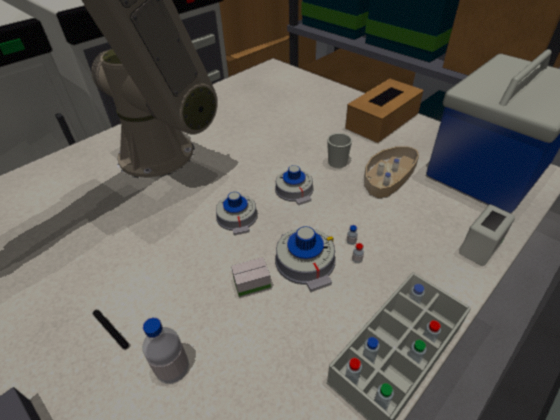

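View pics/top0.png

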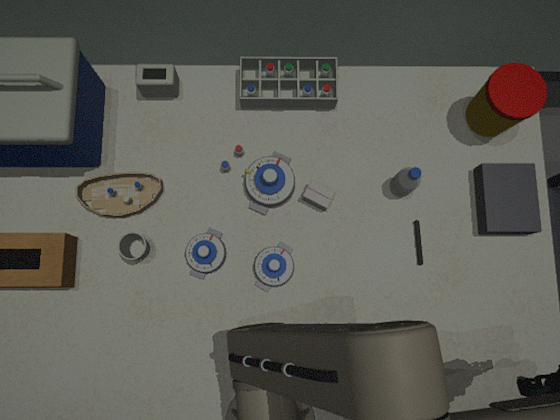

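View pics/wrist0.png

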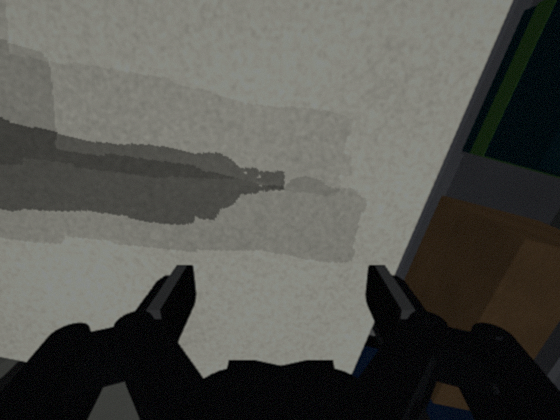

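```bash
cat > h.py <<'E'
import numpy as np, cv2
from workcell import get_state, cams
def cal(n):
    c=cams.get_calibration(n); K=np.array([[c['fx'],0,c['cx']],[0,c['fy'],c['cy']],[0,0,1]])
    return K,cv2.Rodrigues(c['rvec'])[0],c['tvec']
def ray(c,u,v,z):
    K,R,t=c; o=-R.T@t; d=R.T@np.linalg.inv(K)@np.array([u,v,1.]); return o+d*(z-o[2])/d[2]
def proj(c,p):
    K,R,t=c; q=K@(R@np.asarray(p,float)+t); return q[:2]/q[2]
def rectify(im,c,cx,cy,z,half=0.085,n=600):
    # metric view of plane z: column -> +x world, row -> -y
    w=[(cx-half,cy+half),(cx+half,cy+half),(cx+half,cy-half),(cx-half,cy-half)]
    src=np.float32([proj(c,(a,b,z)) for a,b in w]); dst=np.float32([[0,0],[n,0],[n,n],[0,n]])
    return cv2.warpPerspective(im,cv2.getPerspectiveTransform(src,dst),(n,n),flags=cv2.INTER_CUBIC)
E
python3 - <<'E'
from h import *
im=cv2.imread("pics/top0.png"); c=cal("top")
hsv=cv2.cvtColor(im,cv2.COLOR_BGR2HSV)
m=cv2.inRange(hsv,(100,120,50),(130,255,255))
for (u,v) in ((269,180),(205,252),(273,265)):
    mm=np.zeros_like(m); mm[v-30:v+30,u-30:u+30]=m[v-30:v+30,u-30:u+30]
    cn=max(cv2.findContours(mm,0,2)[0],key=cv2.contourArea); (x,y),r=cv2.minEnclosingCircle(cn)
    e=cv2.fitEllipse(cn) 
    p=ray(c,*e[0],0.058); s=ray(c,e[0][0]+1,e[0][1],0.058)
    print((x,y),e,p,"skirt dia",2*r*np.linalg.norm(s-p))
cv2.imwrite("pics/crop0.png",cv2.resize(im[120:300,160:340],(600,600),interpolation=2))
E
```

```text
(269.3502197265625, 178.06387329101562) ((269.49920654296875, 178.19149780273438), (28.779151916503906, 29.3908748626709), 105.87994384765625) [ 6.09702420e-01 -5.27429679e-04  5.80000000e-02] skirt dia 0.07795654738939602
(204.07894897460938, 251.69297790527344) ((204.03076171875, 251.735107421875), (22.634057998657227, 23.01729393005371), 67.58927154541016) [0.42099483 0.16320194 0.058     ] skirt dia 0.059151797812510294
(273.65411376953125, 265.2491149902344) ((273.6348876953125, 265.197998046875), (22.672548294067383, 22.991655349731445), 173.149658203125) [ 0.38701563 -0.01025741  0.058     ] skirt dia 0.05884811721158501
```

View pics/crop0.png

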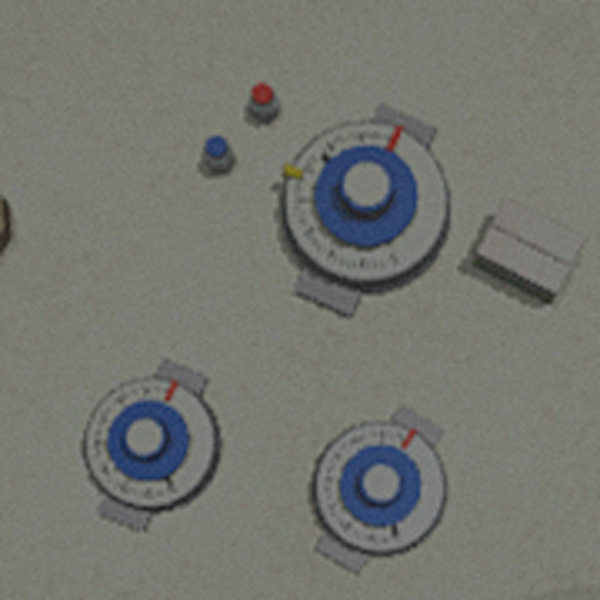

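The candidates are at (269,178), (204,252) and (273,265) in the top view. The first has a skirt about 78 mm across, against 59 mm for the other two, and it is the only one with a yellow tab. So it is the timer meant, as the crop confirms. Next I get exact angles and work out the approach.

Run:
```python
from h import *
from scipy.spatial.transform import Rotation as Ro
im=cv2.imread("pics/top0.png"); c=cal("top")
cv2.imwrite("pics/rect0.png",rectify(im,c,.61,-.0005,.043))
K,R,t=cal("wrist"); s=get_state(); q=s['orientation']; T=Ro.from_quat(np.r_[q[1:],q[0]]).as_matrix()
print("cam in tool",T.T@(-R.T@t-s['tcp_pos']),"fwd",T.T@R.T[:,2],"right",T.T@R.T[:,0])
a=np.deg2rad(-90); T2=T@Ro.from_rotvec([0,0,a]).as_matrix()
print("shift in tool after turn, cm",100*T2.T@(np.array([.61,-.0005,.25])-s['tcp_pos']))
```

```text
cam in tool [ 0.08102558 -0.00018373 -0.12257262] fwd [-0.31327634 -0.00096696  0.94966152] right [-1.56828620e-03  9.99998645e-01  5.00862039e-04]
shift in tool after turn, cm [4.20427922e+01 5.90134103e+01 3.01798883e-02]
```

View pics/rect0.png

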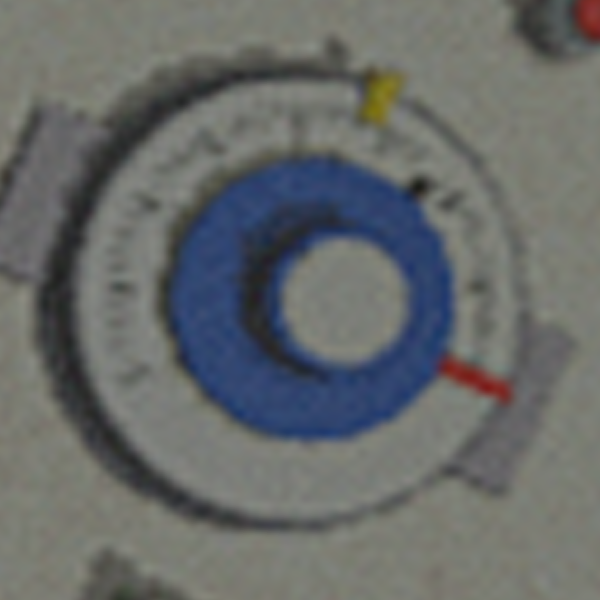

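play_rows(series="60 0 0 0 0 0 -10;60 0 0 0 0 0 -10;60 0 0 0 0 0 -10;60 0 0 0 0 0 -10;60 0 0 0 0 0 -10;60 0 0 0 0 0 -10;60 0 0 0 0 0 -10;60 0 0 0 0 0 -10;60 0 0 0 0 0 -10;60 0 0 0 0 0 0", newtons=20)

```text
clock: 1.4
tcp_pos: [0.1449, -0.5563, 0.25]
orientation: [-0.0, 0.612, 0.791, 0.0]
wrist_force: [-0.0, -1.0, -0.2]
finger_gap: 0.0513
```

play_rows(series="60 3.5 4.92 0 0 0 0;60 3.5 4.92 0 0 0 0;60 3.5 4.92 0 0 0 0;60 3.5 4.92 0 0 0 0;60 3.5 4.92 0 0 0 0;60 3.5 4.92 0 0 0 0;60 3.5 4.92 0 0 0 0;60 3.5 4.92 0 0 0 0;60 3.5 4.92 0 0 0 0;60 3.5 4.92 0 0 0 0;60 3.5 4.92 0 0 0 0;60 3.5 4.92 0 0 0 0")

```text
clock: 2.9
tcp_pos: [0.6115, 0.0005, 0.2502]
orientation: [0.0, 0.613, 0.79, -0.0]
wrist_force: [1.2, -1.3, -0.4]
finger_gap: 0.0513
```

play_rows(series="60 0 0 3 0 0 0;60 0 0 3 0 0 0;60 0 0 0 0 0 0;60 0 0 0 0 0 0")

```text
clock: 3.4
tcp_pos: [0.6107, -0.0014, 0.1912]
orientation: [0.0, 0.612, 0.791, 0.0]
wrist_force: [-0.3, 0.0, -0.4]
finger_gap: 0.0511
```

Run:
```python
from h import *
s=get_state(); print(s); c=cal("wrist")
im=cams.read_camera("wrist")[:,:,::-1].copy(); cv2.imwrite("pics/w1.png",im)
cv2.imwrite("pics/rw1.png",rectify(im,c,.61,-.0005,.043))
```

```text
{'clock': 3.4, 'joint_pos': array([-1.33706990e-01,  4.03199907e-01,  3.08786780e-02,  1.19764907e+00,
       -7.72975203e-05,  1.18396849e+00]), 'qvel': array([-0.00354404, -0.01518683,  0.0155952 , -0.00111973,  0.00036541,
       -0.00879633]), 'tau': array([ 1.78641533e-01, -5.10843229e+01,  2.83386451e+01,  2.98978295e-02,
        6.72404349e-03,  1.76867988e-02]), 'tcp_pos': array([ 0.610716  , -0.00144858,  0.19124498]), 'orientation': array([3.76738501e-04, 6.12198223e-01, 7.90704220e-01, 1.73612996e-04]), 'wrist_force': array([-0.31417415,  0.01346407, -0.35965243]), 'ft_torque': array([-0.00452118,  0.04395903,  0.02117311]), 'finger_gap': 0.05108314490723529}
```

View pics/w1.png

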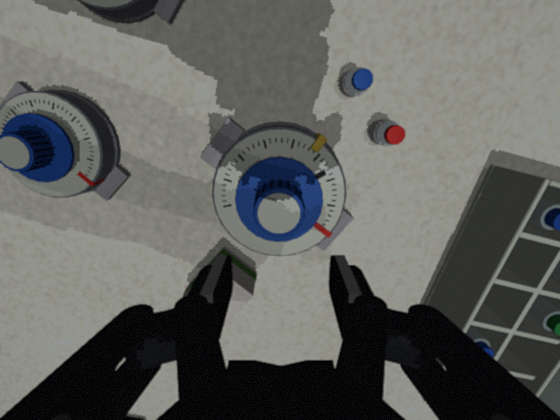

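View pics/rw1.png

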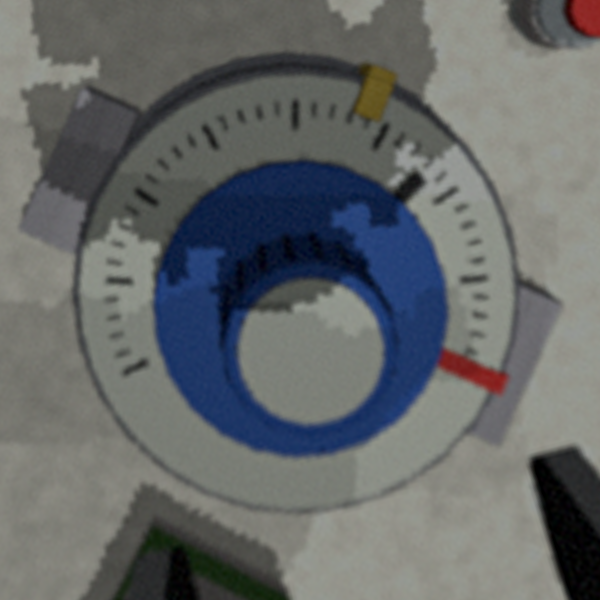

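Run:
```python
from h import *
from scipy.optimize import least_squares
im=cv2.imread("pics/w1.png"); c=cal("wrist")
rz=rectify(im,c,.61,-.0005,.058)
def w(p): return .61+(p[0]-300)*.17/600, -.0005-(p[1]-300)*.17/600
hsv=cv2.cvtColor(rz,cv2.COLOR_BGR2HSV); m=cv2.inRange(hsv,(100,110,30),(130,255,255))
cn=max(cv2.findContours(m,0,2)[0],key=cv2.contourArea); e=cv2.fitEllipse(cv2.convexHull(cn)); print("skirt",e,w(e[0]))
rt=rectify(im,c,.61,-.0005,.09); cv2.imwrite("pics/rt.png",rt)
# ticks at z=.04: centre fit
P=np.array([(135,367),(118,280),(147,197),(211,137),(295,115),(382,135),(450,192),(474,280)],float); th=np.arange(8)*.5
f=lambda x:(P-np.c_[x[0]+x[2]*np.cos(x[3]+th),x[1]+x[2]*np.sin(x[3]+th)]).ravel()
s=least_squares(f,[300,300,180,2.7]); x=s.x; print("ticks",x,w(x[:2]),"r mm",x[2]*.2833,"res",np.abs(s.fun).max())
for n,p in dict(tab=(376,93),ptr=(409,186),red=(475,371)).items():
    print(n,((np.arctan2(p[1]-x[1],p[0]-x[0])-x[3])%(2*np.pi)))
```

```text
skirt ((298.42034912109375, 293.4499206542969), (275.82489013671875, 278.4901123046875), 168.95701599121094) (0.6095524322509766, 0.0013558558146158854)
ticks [297.25809972 292.31920981 178.72861929   2.70681155] (np.float64(0.6092231282530178), np.float64(0.0016762238879831854)) r mm 50.63381784614858 res 2.9144129396570975
tab 2.381812974249361
ptr 2.8158382304389127
red 3.993114343772797
```

View pics/rt.png

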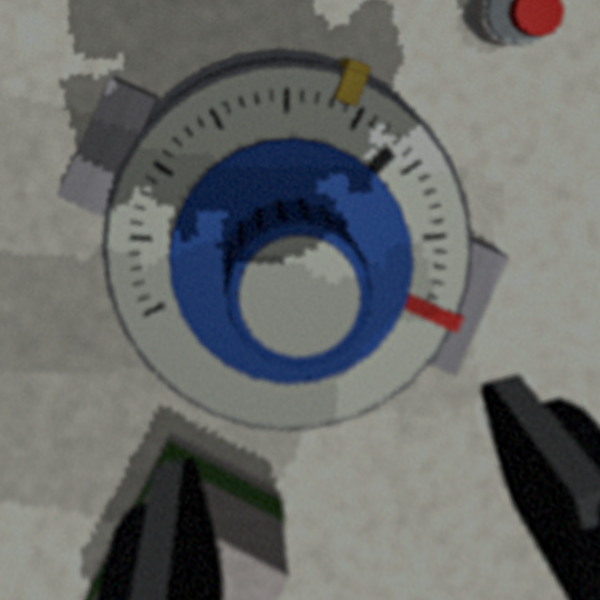

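play_rows(series="60 0.21 -0.04 3 0 0 0;60 0 0 3 0 0 0;60 0 0 2 0 0 0;60 0 0 1.5 0 0 0;60 0 0 0.7 0 0 0;60 0 0 0.3 0 0 0;60 0 0 0.2 0 0 0;60 0 0 0 0 0 0;60 0 0 0 0 0 0")

```text
clock: 4.58
tcp_pos: [0.6097, 0.0007, 0.0837]
orientation: [0.0, 0.612, 0.791, 0.0]
wrist_force: [0.0, 0.0, 0.2]
finger_gap: 0.0509
```

play_rows(series="60 0 0 0.1 0 0 0;60 0 0 0.1 0 0 0;60 0 0 0 0 0 0")

```text
clock: 4.95
tcp_pos: [0.6094, 0.0007, 0.0811]
orientation: [-0.0, 0.612, 0.791, -0.0]
wrist_force: [-0.5, 0.4, 0.0]
finger_gap: 0.0516
```

Run:
```python
from h import *
s=get_state(); print(s['tcp_pos'],s['wrist_force'],s['joint_pos'])
im=cams.read_camera("wrist")[:,:,::-1]; cv2.imwrite("pics/w2.png",im)
im=cams.read_camera("scene")[:,:,::-1]; cv2.imwrite("pics/s2.png",cv2.resize(im[160:320,200:400],(750,600)))
```

```text
[0.60936895 0.00072921 0.08113066] [-0.54214191  0.38363474  0.03123476] [-1.30426597e-01  4.76458538e-01 -1.39276471e-01  9.55324770e-01
 -8.60822107e-05  1.18555611e+00]
```

View pics/w2.png

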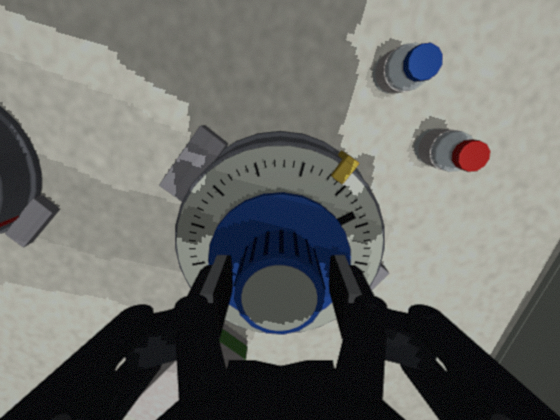

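View pics/s2.png

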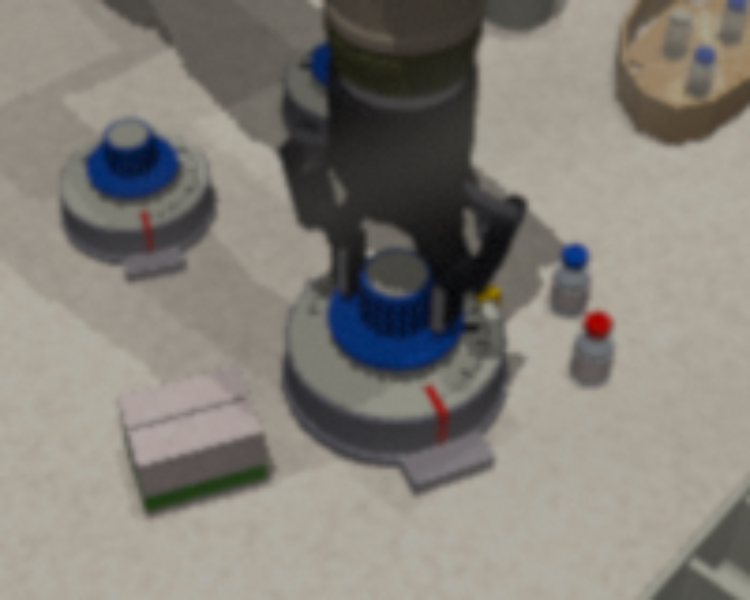

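The pads straddle the grip in both views: grip at (280,295), fingers at (220,280) and (345,280). I lower until the tips touch the skirt.

play_rows(series="60 0 0 0.1 0 0 0;60 0 0 0.1 0 0 0;60 0 0 0 0 0 0;60 0 0 0 0 0 0")

```text
clock: 5.55
tcp_pos: [0.6095, 0.0007, 0.0793]
orientation: [0.0, 0.612, 0.791, -0.0]
wrist_force: [0.4, 0.5, 0.6]
finger_gap: 0.0511
```

play_rows(series="60 0 0 0.1 0 0 0;60 0 0 0 0 0 0;60 0 0 0 0 0 0")

```text
clock: 5.92
tcp_pos: [0.6095, 0.0007, 0.0783]
orientation: [0.0, 0.612, 0.791, -0.0]
wrist_force: [0.6, 0.5, -0.3]
finger_gap: 0.0511
```

play_rows(series="60 0 0 0.1 0 0 0;60 0 0 0 0 0 0;60 0 0 0 0 0 0")

```text
clock: 6.3
tcp_pos: [0.6095, 0.0007, 0.0773]
orientation: [-0.0, 0.612, 0.791, -0.0]
wrist_force: [0.5, -0.5, 0.6]
finger_gap: 0.051
```

play_rows(series="60 0 0 0.1 0 0 0;60 0 0 0 0 0 0;60 0 0 0.1 0 0 0;60 0 0 0 0 0 0;60 0 0 0 0 0 0")

```text
clock: 6.92
tcp_pos: [0.6095, 0.0007, 0.0753]
orientation: [0.0, 0.612, 0.791, -0.0]
wrist_force: [0.0, -0.8, 0.4]
finger_gap: 0.0513
```

play_rows(series="60 0 0 0.1 0 0 0;60 0 0 0 0 0 0;60 0 0 0 0 0 0")

```text
clock: 7.3
tcp_pos: [0.6095, 0.0007, 0.0743]
orientation: [0.0, 0.612, 0.791, -0.0]
wrist_force: [-0.2, -0.4, 0.0]
finger_gap: 0.051
```

play_rows(series="60 0 0 0.1 0 0 0;60 0 0 0 0 0 0;60 0 0 0 0 0 0")

```text
clock: 7.68
tcp_pos: [0.6096, 0.0007, 0.0735]
orientation: [0.0, 0.612, 0.791, 0.0]
wrist_force: [0.4, 0.3, 2.1]
finger_gap: 0.0512
```

play_rows(series="50 0 0 0 0 0 0;45 0 0 0 0 0 0;0 0 0 0 0 0 0;0 0 0 0 0 0 0;0 0 0 0 0 0 0;0 0 0 0 0 0 0", newtons=20)

```text
clock: 8.43
tcp_pos: [0.609, 0.0005, 0.0731]
orientation: [-0.0, 0.612, 0.791, -0.0]
wrist_force: [-5.2, -1.4, 4.4]
finger_gap: 0.0413
```

play_rows(series="0 0 -0.05 0.1 0 0 0;0 0 0 0.1 0 0 0;0 0 0 0.1 0 0 0;0 0 0 0 0 0 0;0 0 0 0 0 0 0")

```text
clock: 9.05
tcp_pos: [0.609, 0.0005, 0.0706]
orientation: [0.0, 0.612, 0.791, -0.0]
wrist_force: [-5.8, -2.2, 6.4]
finger_gap: 0.0415
```

play_rows(series="0 -0.02 -0.1 0.05 0 0 0;0 0 0 0.05 0 0 0;0 0 0 0 0 0 0;0 0 0 0 0 0 0")

```text
clock: 9.55
tcp_pos: [0.6089, 0.0004, 0.0701]
orientation: [0.001, 0.611, 0.791, 0.001]
wrist_force: [-3.3, -1.1, 7.2]
finger_gap: 0.0416
```

play_rows(series="0 0 -0.1 0.03 0 0 0;0 0 0 0 0 0 3;0 0 0 0 0 0 4;0 0 0 0 0 0 4;0 0 0 0 0 0 4;0 0 0 0 0 0 0")

```text
clock: 10.3
tcp_pos: [0.6088, 0.0004, 0.0701]
orientation: [0.001, 0.709, 0.705, 0.002]
wrist_force: [-2.0, -0.1, 7.0]
finger_gap: 0.0416
```

Run:
```python
from h import *
s=get_state(); print(s['tcp_pos'],s['wrist_force'],s['ft_torque'],s['joint_pos'])
c=cal("wrist")
im=cams.read_camera("wrist")[:,:,::-1].copy(); cv2.imwrite("pics/w3.png",im)
```

```text
[6.08843357e-01 3.90699340e-04 7.00994515e-02] [-1.96551299 -0.0981569   7.03888513] [0.0221136  0.36511948 0.06066371] [-1.31758318e-01  4.82724991e-01 -1.59215354e-01  9.25164415e-01
  1.33564630e-03  1.44579721e+00]
```

View pics/w3.png

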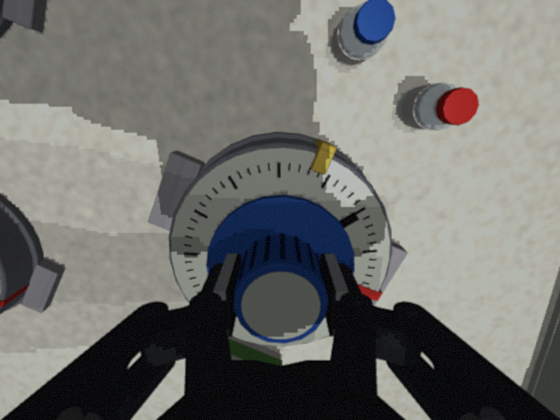

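```bash
cat >> h.py <<'E'
C0=(.6092,.0012)
def look(tag,cam="wrist"):
    c=cal(cam); im=cams.read_camera(cam)[:,:,::-1].copy(); cv2.imwrite(f"pics/{tag}_raw.png",im)
    r=rectify(im,c,*C0,.042); 
    # annulus unrolled: columns = dial angle -0.3..4.5 rad, rows = radius 34..66 mm
    A=np.linspace(-.3,4.5,800,dtype=np.float32); Rr=np.linspace(66,34,160,dtype=np.float32)
    a,rr=np.meshgrid(A+2.707,Rr); k=600/170
    pol=cv2.remap(r,(300+rr*k*np.cos(a)).astype(np.float32),(300+rr*k*np.sin(a)).astype(np.float32),1)
    for d in range(0,41,5):
        x=int((d*.1+.3)/4.8*800); cv2.line(pol,(x,0),(x,12),(255,0,255),1)
    cv2.imwrite(f"pics/{tag}.png",np.vstack([pol,cv2.resize(r,(400,400)) if 0 else cv2.copyMakeBorder(cv2.resize(r,(430,430)),0,0,0,370,0)]))
E
python3 -c "
from h import *
look('p3')"
```

```text
(no output)
```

View pics/p3.png

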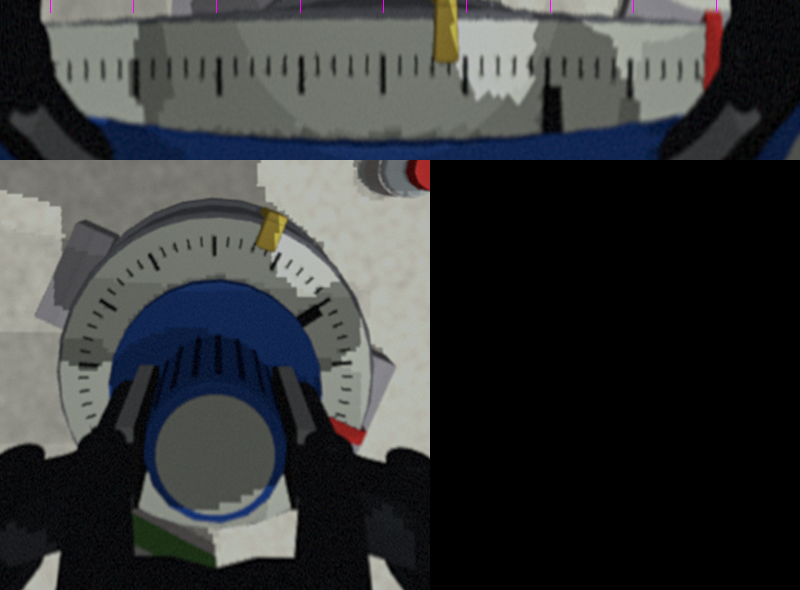

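The unrolled view puts the pointer at minute 30.3 (x=552) and the tab at minute 23.85 (x=446). The grip follows without slip, so I keep winding.

play_rows(series="0 0 0 0 0 0 4;0 0 0 0 0 0 5;0 0 0 0 0 0 5;0 0 0 0 0 0 5;0 0 0 0 0 0 5;0 0 0 0 0 0 5;0 0 0 0 0 0 2;0 0 0 0 0 0 0")

```text
clock: 11.4
tcp_pos: [0.6088, 0.0003, 0.0701]
orientation: [0.001, 0.872, 0.49, 0.002]
wrist_force: [-2.9, -1.0, 7.5]
finger_gap: 0.0415
```

play_rows(series="0 0 0 0 0 0 4;0 0 0 0 0 0 5;0 0 0 0 0 0 5;0 0 0 0 0 0 5;0 0 0 0 0 0 5;0 0 0 0 0 0 5;0 0 0 0 0 0 3;0 0 0 0 0 0 0;0 0 0 0 0 0 0")

```text
clock: 12.52
tcp_pos: [0.6089, 0.0003, 0.0701]
orientation: [0.0, 0.973, 0.23, 0.002]
wrist_force: [-2.5, -0.5, 7.7]
finger_gap: 0.0416
```

```bash
python3 -c "
from h import *
s=get_state(); print(s['joint_pos'][5],s['ft_torque'])
look('p4')"
```

```text
2.5448248406254192 [-0.01971206  0.40805678  0.06807506]
```

View pics/p4.png

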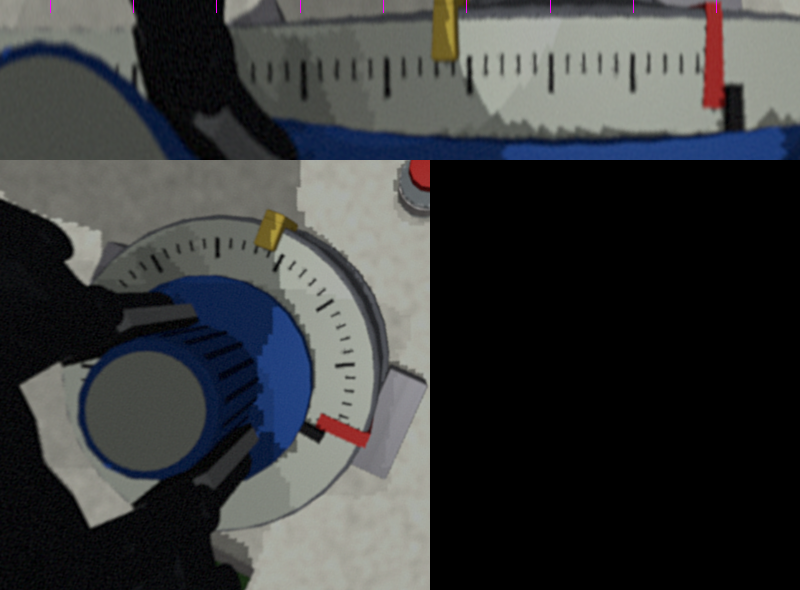

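Pointer is at x=733, past the red mark at 713, so it reads about 4.12. I add a little for margin, then turn back.

play_rows(series="0 0 0 0 0 0 2;0 0 0 0 0 0 0;0 0 0 0 0 0 0;0 0 0 0 0 0 -4;0 0 0 0 0 0 -5;0 0 0 0 0 0 -5;0 0 0 0 0 0 -5;0 0 0 0 0 0 -5;0 0 0 0 0 0 -5;0 0 0 0 0 0 -5;0 0 0 0 0 0 -5;0 0 0 0 0 0 0")

```text
clock: 14.08
tcp_pos: [0.6088, 0.0004, 0.0701]
orientation: [0.001, 0.85, 0.527, 0.002]
wrist_force: [-2.1, 0.5, 7.2]
finger_gap: 0.0413
```

play_rows(series="0 0 0 0 0 0 -5;0 0 0 0 0 0 -5;0 0 0 0 0 0 -5;0 0 0 0 0 0 -5;0 0 0 0 0 0 -5;0 0 0 0 0 0 -5;0 0 0 0 0 0 -5;0 0 0 0 0 0 -5;0 0 0 0 0 0 -5;0 0 0 0 0 0 -5;0 0 0 0 0 0 0")

```text
clock: 15.45
tcp_pos: [0.6088, 0.0004, 0.0701]
orientation: [0.001, 0.547, 0.837, 0.001]
wrist_force: [-1.2, -0.3, 7.6]
finger_gap: 0.0414
```

```bash
python3 -c "
from h import *
s=get_state(); print(s['joint_pos'][5],s['wrist_force'])
look('p5')"
```

```text
1.0258906952616604 [-1.20924994 -0.28106266  7.64666386]
```

View pics/p5.png

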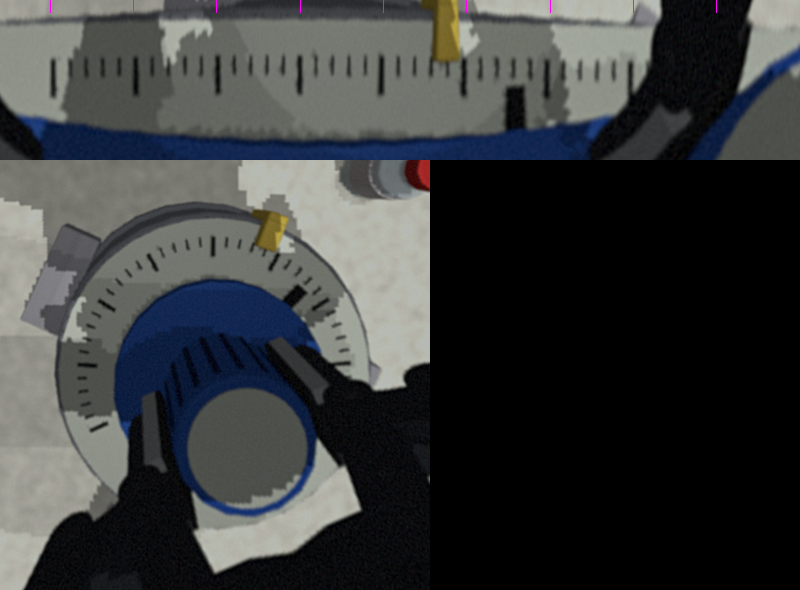

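play_rows(series="0 0 0 0 0 0 -4;0 0 0 0 0 0 -4;0 0 0 0 0 0 -4;0 0 0 0 0 0 -4;0 0 0 0 0 0 -4;0 0 0 0 0 0 -2;0 0 0 0 0 0 0;0 0 0 0 0 0 0")

```text
clock: 16.5
tcp_pos: [0.6088, 0.0004, 0.0701]
orientation: [0.002, 0.378, 0.926, 0.001]
wrist_force: [-1.8, 0.4, 7.3]
finger_gap: 0.041
```

```bash
python3 -c "
from h import *
s=get_state(); print(s['joint_pos'][5],s['wrist_force'])
look('p6')"
```

```text
0.6426827264331625 [-1.7661147   0.41816983  7.28950777]
```

View pics/p6.png

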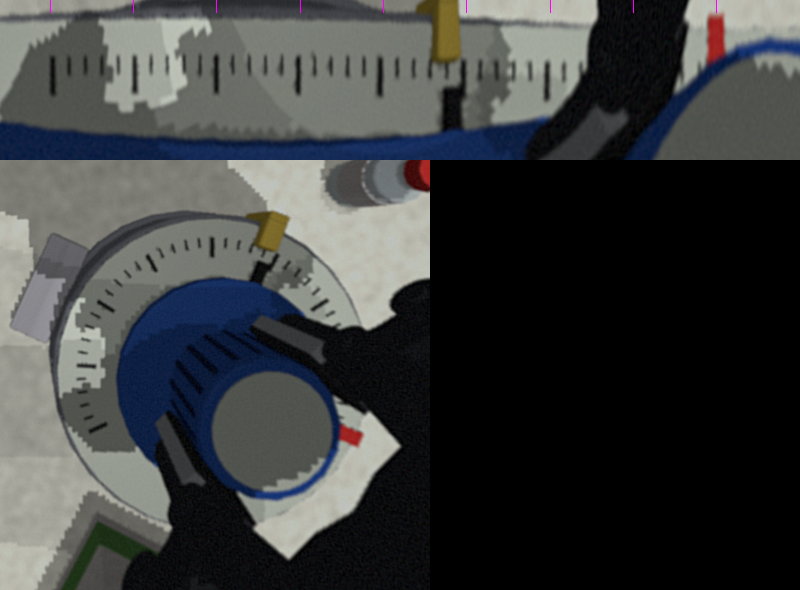

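Pointer is at minute 24.4 (x=453) and the tab at 24.0 (x=447). I turn 2° more, back off into the free play, and release.

play_rows(series="0 0 0 0 0 0 -2;0 0 0 0 0 0 0;0 0 0 0 0 0 0;0 0 0 0 0 0 3;0 0 0 0 0 0 2;0 0 0 0 0 0 0")

```text
clock: 17.3
tcp_pos: [0.6088, 0.0004, 0.0701]
orientation: [0.002, 0.402, 0.916, 0.001]
wrist_force: [-1.1, 0.8, 7.9]
finger_gap: 0.0412
```

```bash
python3 -c "
from h import *
s=get_state(); print(s['joint_pos'][5],s['wrist_force'])
look('p7')"
```

```text
0.6952785366147611 [-1.08637335  0.8104789   7.92042583]
```

View pics/p7.png

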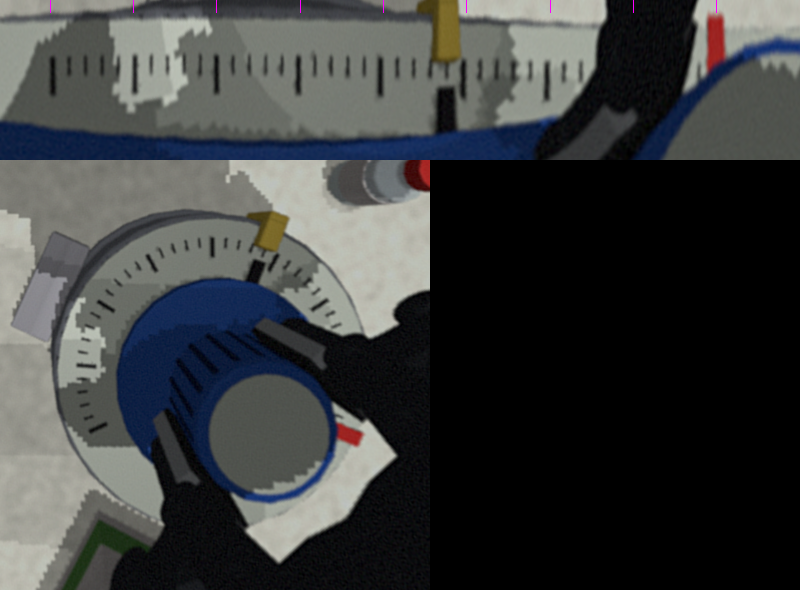

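Pointer and tab now line up (x=446 and 447). Releasing.

play_rows(series="55 0 0 0 0 0 0;60 0 0 0 0 0 0;60 0 0 0 0 0 0;60 0 0 0 0 0 0;60 0 0 -0.3 0 0 0;60 0 0 -0.3 0 0 0;60 0 0 -1 0 0 0;60 0 0 -3 0 0 0;60 0 0 -4 0 0 0;60 0 0 -4 0 0 0;60 0 0 0 0 0 0;60 0 0 0 0 0 0")

```text
clock: 18.85
tcp_pos: [0.6067, -0.0001, 0.1946]
orientation: [-0.0, 0.402, 0.916, -0.0]
wrist_force: [-0.2, -0.1, -0.1]
finger_gap: 0.0512
```

```bash
python3 -c "
from h import *
s=get_state(); print(s['tcp_pos'],s['wrist_force'])
look('p8')
cv2.imwrite('pics/t8.png',cams.read_camera('top')[:,:,::-1])"
```

```text
[ 6.06709166e-01 -1.33436482e-04  1.94570493e-01] [-0.16367344 -0.0920157  -0.14708322]
```

View pics/p8.png

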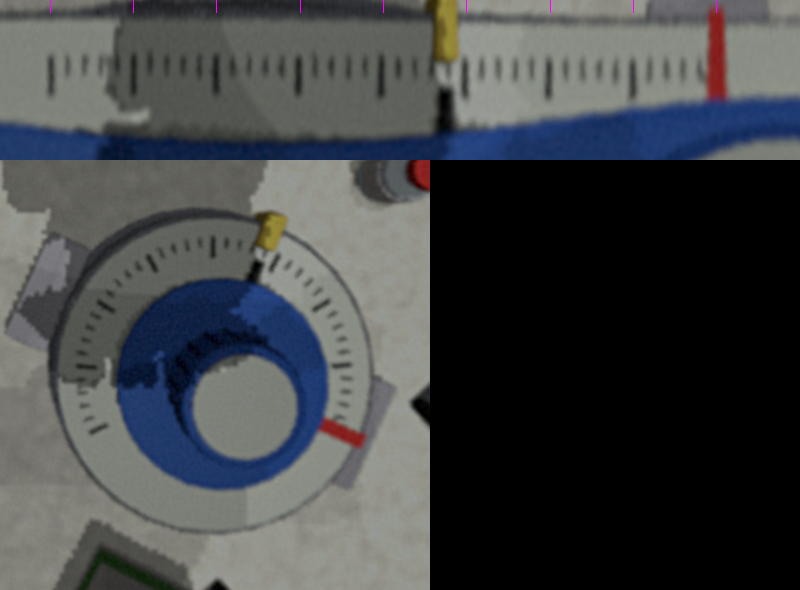

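View pics/t8.png

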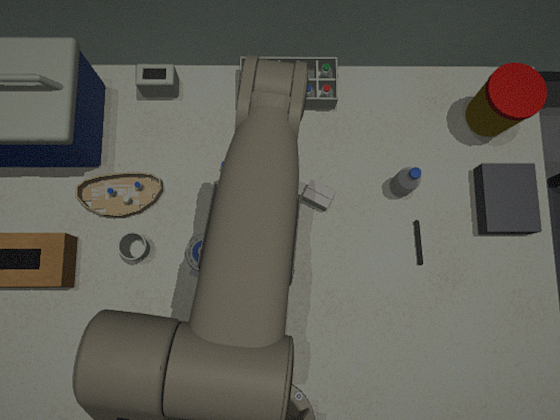

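The pointer stayed at the tab (x=446), the knob is released, and the hand is clear at z = 0.195. The loose things in view have not moved. Handing in.

```bash
python3 -c "
from workcell import workorder
print(workorder.hand_in())"
```

```text
the job is handed in; nothing more can be done
None
```

I wound the big timer's knob past the red mark and turned it back, leaving the pointer at the yellow tab. Then I let go and handed the job in at about 19 s of the 64 s; the hand-in reports no verdict.

- **Timer chosen:** It is the one at (269,178) in the top view. It has a skirt about 78 mm across, against 59 mm for the two look-alikes, and is the only one with a yellow tab.
- **Winding up:** The wrist camera showed the pointer at about 4.12 rad. I then turned 2° further, so it peaked at about 4.15 rad, going by the knob's travel.
- **Turning back:** In the last picture after release, pointer and tab lined up to within about 0.1 minute, near minute 24.
- **Pressing and squeezing:** I gripped at 20 N, the gripper's lowest setting. The wrist force stood at 7–8 N whenever I read it between turns, which means the knob was pressed in about 4 mm. I could not read the press joint or the total force on the knob directly.
- **At the end:** The gripper was clear of everything at z = 0.195 m, with no force on the wrist. I judged the knob to be up from its being free of the gripper; I did not measure it.
- **Other things on the bench:** The carton, dish, gel, cup and marker looked unmoved in the last top view. The arm hid the vials there, so I did not check them at the end, but the gripper stayed well above them throughout.
- **Disagreement:** The two cameras put the knob's axis about 2 mm apart. That showed as a sideways push of about 5 N after gripping, which I eased to about 2 N by shifting the hand slightly.

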